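# Gauge the longest stone bar in the bench length gauge

### The job

Three sawn stone bars lie on the bench; measure the longest one in the bench length gauge. Slide the gauge's jaw open, lay the bar flat along the middle of the gauge bed, then slide the jaw shut on it until the bar has pushed the sprung anvil in about half of its travel, never hard against its stop, and let go. Leave everything else on the bench where it stands.

Things in the scene. Friction and masses are not known exactly. Their poses are not given: they have to be found in the camera images.
- gauge: Bench length gauge, fixed: grey base 100 x 290 x 14 mm; its top is the bed. Origin at the centre of the underside, on the bench. Its y runs along the slide: anvil at the +y end, thumb post toward -y; x is across. A grey housing (52 mm wide, top 56 mm above the bench) stands at local y +111 to +144 mm. Place and yaw vary; y is within 0.25 rad of world +y.
- jaw (a joint): Position of the sliding steel jaw in m: 0 = against the unpressed anvil, grows as the jaw opens along the gauge's -y; stop at 0.150. It stays where it is left; dry friction about 7 N. Gap between the jaw face and the anvil face = joint jaw + joint anvil. It always starts too narrow for the long bar.
- jaw_face (a point): Centre of the jaw's measuring face (face 42 mm wide, top edge 55 mm above the bench), 32 mm above the bench, at local y = 90 mm - joint jaw. Behind it (-y) the jaw plate is 12 mm thick, then a low carriage 42 mm wide runs back to 72 mm behind the face, its top 33 mm above the bench.
- jaw_post (a point): Top centre of the upright dark steel thumb post of the jaw, 76 mm above the bench, 55 mm behind the jaw face. The post is 30 mm across the gauge (x) and 16 mm along it (y), and stands free from 33 mm to 76 mm above the bench; grip it from above, by either pair of sides, and slide it along the gauge's y.
- anvil (a joint): How far the sprung anvil is pushed in, in m: 0 = free, 0.014 = hard on its stop; it moves along the gauge's +y. Spring: 1.2 N to start it, then 0.3 N per mm. A brass pointer on the housing shows it.
- anvil_face (a point): Centre of the anvil's steel face (38 mm wide, top edge 48 mm above the bench), 32 mm above the bench, at local y = 90 mm + joint anvil.
- bar_long: The longest sawn stone bar, the one to measure: 38 mm wide (x) x 110 mm long (y) x 36 mm high, about 0.25 to 0.5 kg. Origin at the centre of its underside; y along its length (either end is alike). Lies flat in any yaw; the three bars swap places.
- bar_mid: Another bar of the same stone, 38 x 88 x 36 mm, same axes; leave it.
- bar_short: Another bar of the same stone, 38 x 66 x 36 mm, same axes; leave it.
- bottle: White bottle with a green cap, 68 mm across and 190 mm tall, standing between the bars and the gauge; origin at the centre of its underside. Leave it.
- pot: Pot with a dark green lid, 53 mm across, 65 mm tall, standing near the bars; origin at the centre of its underside. Leave it.
- rough_stone: Rough brown stone 44 x 60 x 42 mm near the bars; origin at the centre of its underside. Leave it.

How it is judged:
At the end, for the whole second after the job is handed in: The longest bar lies flat on the bed (within 3 mm, tilt under 0.06 rad), along the gauge within 0.08 rad and within 12 mm of its middle line, at rest between jaw and anvil (faces 107 to 114 mm apart, bar centre 52 to 60 mm from the jaw face), the anvil pushed in 3 to 11.5 mm (value of joint anvil between 0.003 and 0.0115 m and distance between jaw_face and anvil_face between 0.107 and 0.114 m and y of bar_long in the frame of jaw_face between 0.052 and 0.06 m and x of bar_long in the frame of gauge between -0.012 and 0.012 m and z of bar_long in the frame of gauge between 0.011 and 0.017 m and angle between the y axis of bar_long and the y axis of gauge, either way round below 0.08 rad and angle between bar_long's own z axis and vertical below 0.06 rad and linear speed of bar_long below 0.01 m/s); the robot touches nothing.
It fails at once if the anvil is driven hard against its stop (more than 13.5 mm) (value of joint anvil above 0.0135 m).
It fails at once if another bar is shifted by more than 30 mm (distance of any of bar_mid, bar_short from where it was at the start of the episode above 0.03 m).
It fails at once if the bottle, pot or rough stone is shifted by more than 30 mm (distance of any of bottle, pot, rough_stone from where it was at the start of the episode above 0.03 m).
It also fails if it takes over 67 s, if anything falls off the work surface, if the arm or the gripper's body presses on something with over 40 N, if the wrist force passes 120 N, or if a joint passes its speed limit or range.

### The arm

A 6-joint arm with a two-finger parallel gripper is mounted at the origin on a cart in front of the work surface, level with it; the furniture and walls round the work are solid. World frame = base frame: x ahead of the robot, y to its left, z up, the work surface at z = 0. Lengths are in m, angles in rad, forces in N, time in s.
With the tool pointing down it reaches from about 0.325 to 0.9 m from the base axis. Payload 6.1 kg.
Tool frame: the origin (TCP) lies midway between the tips of the shut fingers; the grasp point (between the pads) lies 19 mm behind it; z points along the fingers, y is the line along which they close (so a half turn about z gives the same grasp; the last joint's range is limited). The gripper opens to 85 mm and grips with 20 to 120 N. Pads are 22 mm wide; open, the fingers measure 114 mm over their backs; the gripper's body (76 mm by 85 mm) begins 54 mm behind the grasp point. The pads swing forward as they close: fully open they stand 13 mm farther back than shut.
Start: joints at [1.004, 0.22, 1.526, -0, 1.395, -0.126], TCP at [0.267, 0.565, 0.207] pointing down, gripper open.
Joint ranges: [-2.98, 2.98], [-0.91, 2.08], [0.09, 2.57], [-1.24, 4.39], [0.2, 2.65], [-2.68, 2.68]. Speed limits (rad/s): [2.57, 2.57, 3.01, 3.14, 3.14, 3.14].

### API

Orientations are given as [roll, pitch, yaw] about the fixed x, y, z axes, in that order (R = Rz(yaw) Ry(pitch) Rx(roll)).
In Python, from plant import movep, move_l, set_joints, gripper_to, hold, inverse_kinematics, observe, get_image, get_calibration, Unreachable, job_done gives the robot as it stands. Calls block until the motion is done:
- movep(position, orientation): joint-space move of the TCP to a pose.
- move_l(position, feed=0.15, rotation=None, max_force=None): straight line of the TCP; rotation=None keeps the orientation; feed is the mean speed in m/s. With max_force (N) it stops when the force on the tool has changed by that much, and returns True; else False.
- set_joints(angles): joint-space move.
- gripper_to(opening, f_grip=None): finger opening in m; f_grip is the grip in N (None keeps the last); returns when the fingers have stopped.
- hold(seconds).
- inverse_kinematics(position, orientation): joint angles nearest the present ones, or None.
- observe(): the state.
- get_image(name): name is "scene" or "top"; returns (picture, depth): 400x640x3 uint8, red, green, blue; 400x640 float32, m along the optical axis (not along the pixel's ray), 0 where there is no reading.
- get_calibration(name): a dict with "intrinsics" (3x3 intrinsics, pixels), "dist_coeffs" ([k1, k2, p1, p2, k3] as OpenCV has them; the pictures are not rectified), "world_from_camera" (4x4, takes a point from camera to world coordinates). Camera axes: x right, y down, z forward; pixel columns grow to the right and rows downward; lengths in m; the calibration is good to about 2 mm. A picture is of the moment at which its call begins. get_calibration takes no time and is no camera call.
A pose or a line that the arm cannot do raises Unreachable and nothing moves.
- job_done(): hands the job in; it is judged then, once.
The state is a dict: "time_s": time; "q": joint angles; "joint_velocities": joint speeds; "joint_torque": joint torques, N m; "eef_pos": TCP position; "tcp_rot": TCP orientation; "ft_force": force on the tool from outside, world axes, zero at the start; "torque": the same for the moment, N m; "opening": finger opening in m; "grasp_force": force on a finger pad.
Only numpy, scipy, OpenCV 4.12 (cv2) and the standard library are available. Lean on these libraries where they do the work, as an engineer would, in place of code of your own. Each camera call takes 0.05 s, during which the arm holds its last target. There are 200 camera calls.

## Working session

There is one attempt and no reset: what is moved stays moved. The work goes in short steps, each a Python script; the robot and the scene stay as the last script left them, time stands still between calls to the robot, and variables do not carry over. Pictures are saved under pics/ and viewed, at most 10 in all, crops included, and the job is handed in when it is done.

```bash
mkdir -p pics; ls; python3 - <<'E'
from plant import *
import cv2,numpy as np
for n in("top","scene"):
    p,d=get_image(n); cv2.imwrite(f"pics/{n}0.png",p[:,:,::-1]); np.savez(f"{n}0.npz",p=p,d=d)
    c=get_calibration(n); print(n,{k:np.round(v,3).tolist() for k,v in c.items()})
print(observe())
E
```

```text
pics
top {'intrinsics': [[437.273, 0.0, 318.454], [0.0, 437.273, 198.744], [0.0, 0.0, 1.0]], 'dist_coeffs': [-0.097, 0.0, 0.0, 0.0, 0.0], 'world_from_camera': [[-0.002, -0.996, 0.087, 0.413], [-1.0, 0.003, 0.013, -0.041], [-0.014, -0.087, -0.996, 1.532], [0.0, 0.0, 0.0, 1.0]]}
scene {'intrinsics': [[451.511, 0.0, 321.747], [0.0, 451.511, 194.747], [0.0, 0.0, 1.0]], 'dist_coeffs': [-0.093, 0.0, 0.0, 0.0, 0.0], 'world_from_camera': [[0.488, -0.611, 0.624, -0.293], [-0.873, -0.329, 0.36, -0.512], [-0.015, -0.72, -0.693, 0.978], [0.0, 0.0, 0.0, 1.0]]}
{'time_s': 0.1, 'q': array([ 1.00389344e+00,  2.21195500e-01,  1.52753252e+00, -5.19698937e-06,
        1.39470949e+00, -1.26114621e-01]), 'joint_velocities': array([-0.00081837, -0.00128705, -0.00410803,  0.00026799, -0.0004136 ,
        0.00017409]), 'joint_torque': array([ 2.43976836e-03, -4.98244143e+01, -3.90546227e+01, -9.37611162e-05,
        5.72283694e-03, -1.78504951e-05]), 'eef_pos': array([0.26633957, 0.56473249, 0.20575985]), 'tcp_rot': array([-3.13976180e+00, -2.26973078e-04,  2.70080510e+00]), 'ft_force': array([ 0.26196317, -0.52339565, -0.41243664]), 'torque': array([0.02342431, 0.01674877, 0.0074552 ]), 'grasp_force': 0.0, 'opening': 0.08547505282879883}
```

View pics/top0.png

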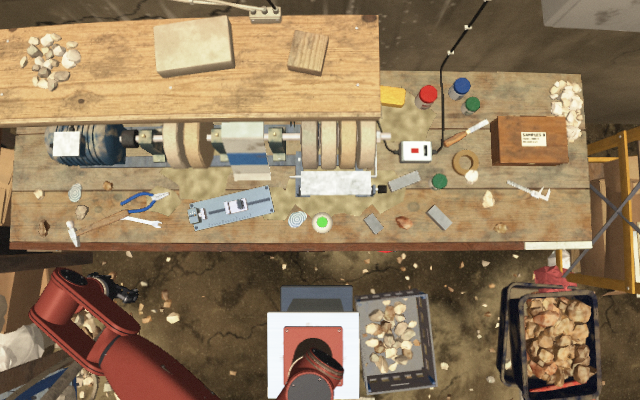

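View pics/scene0.png

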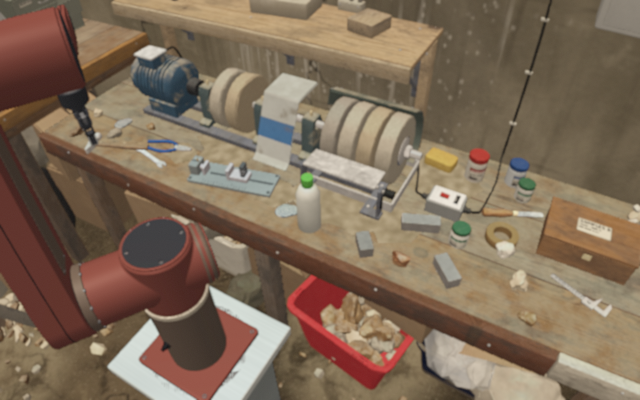

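The top view shows the gauge near (231,208) with its housing at the left end. The bars are near (404,181), (373,223) and (439,216), the bottle is at (321,223), and the pot is at (440,181). I'll measure them now.

```bash
cat > h.py <<'E'
import numpy as np,cv2
from plant import *
def cloud(n,p=None,d=None):
    c=get_calibration(n);K=np.array(c["intrinsics"]);D=np.array(c["dist_coeffs"]);T=np.array(c["world_from_camera"])
    if d is None: p,d=get_image(n)
    h,w=d.shape;u,v=np.meshgrid(np.arange(w),np.arange(h))
    xy=cv2.undistortPoints(np.stack([u,v],-1).reshape(-1,1,2).astype(float),K,D).reshape(h,w,2)
    P=np.dstack([xy*d[...,None],d])@T[:3,:3].T+T[:3,3]
    P[d==0]=np.nan
    return p,P
def rect(pts):
    (c,s,a)=cv2.minAreaRect((pts[:,:2]*1000).astype(np.float32)); return np.round(c,1),np.round(s,1),round(a,1)
E
python3 - <<'E'
from h import *
for n in("top","scene"):
    f=np.load(f"{n}0.npz");p,P=cloud(n,f["p"],f["d"])
    X,Y,Z=P[...,0],P[...,1],P[...,2]
    m=(X>.25)&(X<.62)&(Y>-.45)&(Y<.42)&(Z>.022)&(Z<.3)
    k,l,s,_=cv2.connectedComponentsWithStats(m.astype(np.uint8),connectivity=4)
    print(n,"bench z",np.nanmedian(Z[(X>.35)&(X<.42)&(Y<.4)&(Y>-.5)]))
    for i in range(1,k):
        if s[i,4]>25:
            q=P[l==i]; print(s[i],*rect(q),"z",np.round(np.percentile(q[:,2],[5,50,98]),3))
    # gauge bed
    if n=="top":
        m=(X>.3)&(X<.56)&(Y>.02)&(Y<.4)&(Z>.008)
        k,l,s,_=cv2.connectedComponentsWithStats(m.astype(np.uint8),connectivity=4)
        i=l[208,215] or l[205,250];print("gauge",s[i],rect(P[l==i]))
img=np.load("top0.npz")["p"]
a=cv2.resize(img[175:240,180:285],None,fx=7,fy=7,interpolation=cv2.INTER_CUBIC)
b=cv2.resize(img[150:245,355:465],None,fx=6,fy=6,interpolation=cv2.INTER_CUBIC)
cv2.imwrite("pics/g.png",a[:,:,::-1]);cv2.imwrite("pics/b.png",b[:,:,::-1])
E
```

```text
top bench z -0.0017046857347475797
[ 295  172   92   25 1834] [584.5 -90.2] [301.5  71.2] 89.8 z [0.032 0.143 0.149]
[429 176  16  14 187] [ 597.7 -427.2] [43.5 42.5] 87.8 z [0.031 0.062 0.07 ]
[388 177  33  15 277] [ 606.1 -317.4] [ 37.9 108.3] 21.5 z [0.029 0.035 0.041]
[224 197  24  17 275] [521.3 264.6] [43.9 74. ] 16.7 z [0.026 0.035 0.079]
[426 205  19  24 222] [ 483.5 -433.9] [80.1 39.4] 44.3 z [0.026 0.034 0.04 ]
[190 207  17  17 214] [488.8 393.9] [54.9 51.1] 2.1 z [0.03  0.051 0.061]
[312 212  21  21 351] [461.  -33.6] [64.2 64.2] 89.5 z [0.13  0.15  0.193]
[364 213  20  22 220] [ 459.4 -209.4] [66.2 38.2] 36.3 z [0.028 0.035 0.042]
[398 218  15  12 110] [ 459.7 -316.1] [49.7 32. ] 69.2 z [0.024 0.033 0.042]
gauge [ 195  195   79   35 1761] (array([517.3, 276.1]), array([101.2, 271.8]), 12.5)
scene bench z -0.03361276413342873
[ 295  149   90   81 2785] [520.  -69.9] [199.9 246.9] 0.0 z [0.033 0.144 0.19 ]
[252 155  35  15 117] [614.4 209.6] [ 13.9 128.4] 1.6 z [0.023 0.027 0.034]
[188 156  22  18 279] [485.7 396.5] [57.7 54.5] 10.2 z [0.024 0.046 0.058]
[225 161  26  21 359] [515.8 261.9] [50.8 74.2] 14.1 z [0.025 0.036 0.078]
[344 186  52  34 650] [ 582.6 -153.7] [177.3  74.6] 89.8 z [0.026 0.034 0.138]
[401 213  40  16 443] [ 602.2 -318.4] [ 43.6 109.7] 20.8 z [0.024 0.035 0.04 ]
[450 221  20  24 336] [ 594.5 -428.6] [42.4 49.8] 89.6 z [0.028 0.062 0.068]
[355 230  19  24 316] [ 455.2 -209.4] [71.6 39. ] 36.7 z [0.025 0.036 0.039]
[393 250  18  14 151] [ 457.  -321.1] [47.6 39.7] 31.9 z [0.024 0.035 0.043]
[433 253  21  28 318] [ 478.9 -433.9] [77. 40.] 44.0 z [0.026 0.035 0.04 ]
```

View pics/g.png

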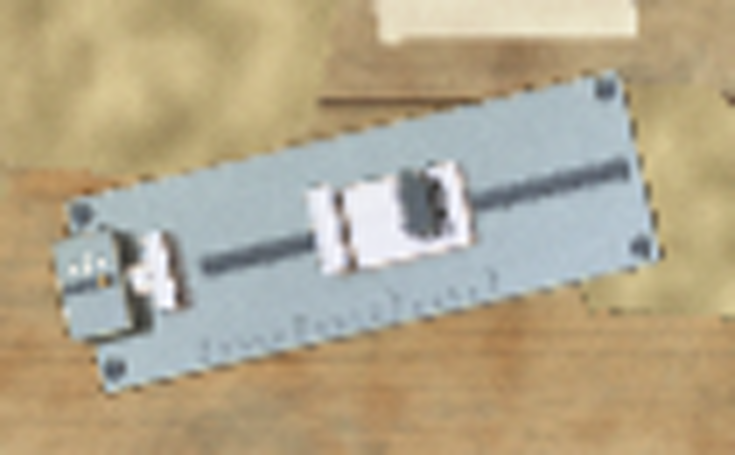

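View pics/b.png

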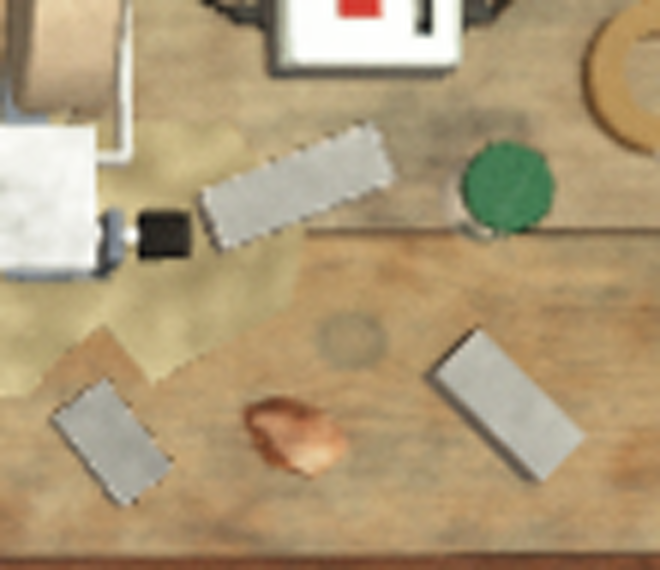

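The gauge crop shows the base, with the housing at its left end at crop (97,285). The jaw is roughly mid-slide and its dark post is at crop (422,205). In the bars crop, the longest bar is at crop (298,185), about 108 mm long in both cameras. It lies just right of the trough knob at crop (165,235). Next I'll refine the gauge pose and check the heights of the surroundings.

```bash
python3 - <<'E'
from h import *
f=np.load("top0.npz");p,P=cloud("top",f["p"],f["d"])
c=get_calibration("top");K=np.array(c["intrinsics"]);D=np.array(c["dist_coeffs"]);T=np.array(c["world_from_camera"])
def onz(uv,z):
    xy=cv2.undistortPoints(np.array(uv,float).reshape(-1,1,2),K,D).reshape(-1,2)
    r=np.c_[xy,np.ones(len(xy))]@T[:3,:3].T; return (T[:3,3]+r*((z-T[2,3])/r[:,2:]))*1000
g=lambda a:[(180+x/7-.43,175+y/7-.43) for x,y in a]
print("corners",onz(g([(622,70),(659,258),(107,392)]),.014).round(1)[:,:2].tolist())
print("post",onz(g([(422,203)]),.076).round(1),"housing",onz(g([(97,285)]),.056).round(1),"jawplate",onz(g([(325,230)]),.055).round(1),"slot",onz(g([(205,266),(628,170)]),.014).round(1))
X,Y,Z=P[...,0],P[...,1],P[...,2]
m=(X>.3)&(X<.585)&(Y>.02)&(Y<.5)&(Z>.006)
k,l,s,_=cv2.connectedComponentsWithStats(m.astype(np.uint8),connectivity=4)
i=l[205,250];q=P[(l==i)&(Z<.02)];print("gauge",s[i],rect(q), np.median(q[:,2]))
m=(X>.4)&(X<.6)&(Y>.1)&(Y<.35)&(Z>.062)&(Z<.1);q=P[m];print("post pts",len(q),q.mean(0),rect(q))
S=np.load("scene0.npz");_,Q=cloud("scene",S["p"],S["d"])
A=np.vstack([P.reshape(-1,3),Q.reshape(-1,3)]);A=A[~np.isnan(A).any(1)]
xs=np.arange(.4,.9,.05);ys=np.arange(.45,-.5,-.05)
print("rows x, cols y from .45",)
for x in xs: print(round(x,2),[int(1000*max([*A[(abs(A[:,0]-x-.025)<.025)&(abs(A[:,1]-y+.025)<.025),2],-1])) for y in ys])
from plant import inverse_kinematics as ik
for pos,o in [((.604,-.317,.006),(np.pi,0,1.946)),((.5,.3,.02),(np.pi,0,1.789)),((.5,.2,.05),(np.pi,0,.218)),((.5,.2,.05),(np.pi,0,.218-np.pi))]: print(ik(pos,o))
E
```

```text
corners [[596.3, 154.3], [502.1, 135.1], [435.4, 412.6]]
post [[525.1 242.2  76. ]] housing [[486.9 406.1  56. ]] jawplate [[513.7 293.9  55. ]] slot [[498.5 363.8  14. ]
 [546.1 150.9  14. ]]
gauge [ 187  188   88   43 2316] (array([517.2, 285.6]), array([105.6, 290.2]), 12.7) 0.012739435925832043
post pts 50 [0.52536685 0.24471855 0.07399272] (array([525.3, 245.2]), array([30. , 15.6]), 10.7)
rows x, cols y from .45
0.4 [19, 20, 16, 5, 8, 5, 10, 9, 10, 193, 158, 9, 38, 42, 8, 42, 7, 43, 40]
0.45 [63, 64, 20, 57, 24, 19, 19, 16, 12, 194, 161, 9, 41, 44, 37, 44, 36, 42, 40]
0.5 [58, 61, 55, 81, 81, 21, 21, 9, 147, 149, 150, 149, 150, 109, 8, 8, 37, 39, 7]
0.55 [8, 9, 18, 21, 22, 20, 14, 130, 150, 152, 150, 151, 151, 142, 41, 44, 38, 74, 67]
0.6 [207, 207, 205, 96, 102, 85, 84, 37, 211, 213, 215, 213, 212, 39, 40, 44, 42, 74, 69]
0.65 [241, 243, 239, 202, 206, 209, 197, 108, 247, 246, 249, 248, 247, 175, 37, 64, 62, 60, 27]
0.7 [420, 419, 420, 421, 419, 422, 420, 420, 421, 421, 422, 422, 421, 242, 159, 65, 62, 56, 32]
0.75 [421, 422, 422, 422, 422, 421, 423, 423, 422, 422, 422, 422, 422, 270, 23, 8, 6, 9, 27]
0.8 [422, 476, 476, 476, 466, 454, 422, 458, 461, 461, 422, 423, 422, 254, 8, 8, 7, 7, 15]
0.85 [422, 478, 477, 477, 477, 473, 422, 459, 462, 463, 421, 421, 423, 192, 42, 36, 104, 103, 14]
[-0.59880057  0.54934873  1.49786462  0.          1.0943793  -0.97400424]
[ 4.05210014e-01  3.26554933e-01  1.77526517e+00 -4.44089210e-16
  1.03977255e+00  1.87006341e-01]
[ 2.34026583e-01  1.86395284e-01  1.88133928e+00 -4.44089210e-16
  1.07385809e+00  1.58682291e+00]
[ 0.23402658  0.18639528  1.88133928  0.          1.07385809 -1.55476974]
```

The gauge centre is about (0.516, 0.286) with yaw about 0.225, and the jaw is at about 77 mm. The sizes fit what was given. Next I'll grip the post and open the jaw to its stop, which also gives me an exact zero for the jaw.

```bash
cat >> h.py <<'E'
GY=.225; GC=np.array([.516,.286]); ey=np.array([-np.sin(GY),np.cos(GY)]); ex=np.array([np.cos(GY),np.sin(GY)])
def st(t=""):
    o=observe(); e=o["eef_pos"]; r=e[:2]-GC
    print(t,"t",round(o["time_s"],2),"eef",e.round(4),"loc",(r@ex).round(4),(r@ey).round(4),"F",o["ft_force"].round(1),"op",round(o["opening"],4),"gf",round(o["grasp_force"],1)); return e
E
python3 - <<'E'
from h import *
O=[np.pi,0,GY-np.pi]
P0=np.array([.525,.244])
gripper_to(.038)
movep([*P0,.16],O); st("above")
print(move_l([*P0,.043],feed=.12,max_force=15)); st("down")
gripper_to(.0,f_grip=40); e=st("grip")
T=e[:2]-ey*.095
print(move_l([*T,e[2]],feed=.04,max_force=18)); st("stop")
hold(.3); st("stop")
E
```

```text
above t 2.16 eef [0.5249 0.2447 0.1602] loc -0.0006 -0.0422 F [-0.   0.8 -0.3] op 0.038 gf 0.0
False
down t 3.28 eef [0.5258 0.2443 0.044 ] loc 0.0003 -0.0428 F [ 0.7 -0.4 -0.2] op 0.0381 gf 0.0
grip t 3.61 eef [0.5258 0.2447 0.0443] loc 0.0003 -0.0425 F [-2.1  2.2  6. ] op 0.0147 gf 41.4
True
stop t 5.29 eef [0.5421 0.1741 0.0443] loc 0.0004 -0.1148 F [-0.9  3.1  3.8] op 0.0143 gf 41.6
stop t 5.59 eef [0.5421 0.1741 0.0443] loc 0.0005 -0.1149 F [-0.8  2.1  5.6] op 0.0146 gf 41.8
```

The jaw stopped at local y -114.9 mm, where -115 was expected for jaw = 0.150, so the calibration is confirmed. Next is the bar.

```bash
python3 - <<'E'
from h import *
e=observe()["eef_pos"]
gripper_to(.036); move_l([*e[:2],.2],feed=.15)
O=[np.pi,0,.372+np.pi/2]; B=[.605,-.318]
movep([.43,.0,.33],[np.pi,0,.3+np.pi/2]); movep([*B,.2],O); gripper_to(.06); st("above")
print(move_l([*B,.008],feed=.13,max_force=15)); st("down")
gripper_to(.0,f_grip=60); st("grip")
print(move_l([*B,.06],feed=.1)); st("lift")
p,_=get_image("scene");cv2.imwrite("pics/l.png",cv2.resize(p[120:300,280:480],None,fx=3,fy=3)[:,:,::-1])
E
```

```text
above t 9.97 eef [ 0.6052 -0.3176  0.2007] loc -0.0477 -0.6083 F [-0.2 -0.2  0.7] op 0.0598 gf 0.0
False
down t 11.6 eef [ 0.6058 -0.3185  0.0092] loc -0.0474 -0.6093 F [0.  0.2 0.5] op 0.0599 gf 0.0
grip t 12.0 eef [ 0.6052 -0.3187  0.0096] loc -0.048 -0.6093 F [-3.  -0.4  6.1] op 0.0335 gf 59.0
False
lift t 12.67 eef [ 0.605  -0.3179  0.0602] loc -0.048 -0.6086 F [-0.1  0.2 -3.8] op 0.033 gf 60.0
```

View pics/l.png

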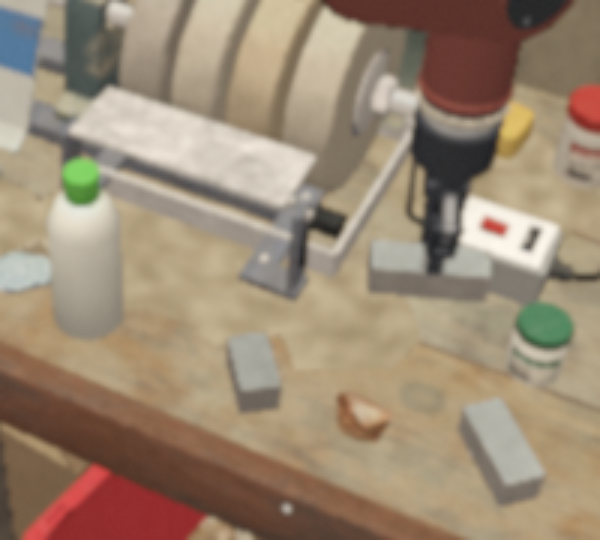

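The bar hangs level, gripped mid-length at crop (432,265), and the neighbours are undisturbed. Next I'll carry it round in front of the machine and lay it on the bed.

```bash
python3 - <<'E'
from h import *
e=observe()["eef_pos"]
move_l([e[0],e[1],.25],feed=.15)
O=[np.pi,0,GY+np.pi/2]; G=GC+ey*.02
movep([.43,-.02,.33],[np.pi,0,.3+np.pi/2]); movep([*G,.16],O); st("above")
move_l([*G,.04],feed=.12); st("near"); hold(.1)
print(move_l([*G,.021],feed=.03,max_force=5)); st("down")
gripper_to(.058); st("open")
move_l([*G,.16],feed=.15)
p,P=cloud("top")
movep([.42,.16,.25],O)
p,P=cloud("top");np.savez("top1.npz",p=p,P=P)
cv2.imwrite("pics/g2.png",cv2.resize(p[175:240,180:285],None,fx=7,fy=7,interpolation=cv2.INTER_CUBIC)[:,:,::-1])
Z=P[...,2];L=np.dstack([(P[...,:2]-GC)@ex,(P[...,:2]-GC)@ey])
m=(abs(L[...,0])<.06)&(L[...,1]>-.05)&(L[...,1]<.085)&(Z>.035)&(Z<.056)
q=np.c_[L[m],Z[m]];print(len(q),rect(q),np.median(q[:,2]))
E
```

```text
above t 16.87 eef [0.5125 0.3046 0.1608] loc 0.0008 0.0189 F [ 0.3 -0.8 -3.6] op 0.0327 gf 60.2
near t 18.02 eef [0.5125 0.3059 0.0411] loc 0.001 0.0201 F [-0.4 -0.4 -3.5] op 0.0328 gf 60.2
True
down t 18.65 eef [0.5113 0.3053 0.0237] loc -0.0003 0.0199 F [ 0.1 -0.5  4. ] op 0.0328 gf 65.1
open t 19.02 eef [0.5098 0.3047 0.0223] loc -0.0019 0.0196 F [-0.3  0.4  0.2] op 0.0581 gf 0.0
358 (array([ 3.1, 19.9]), array([ 38.7, 108.9]), 0.6) 0.048434810617135726
```

View pics/g2.png

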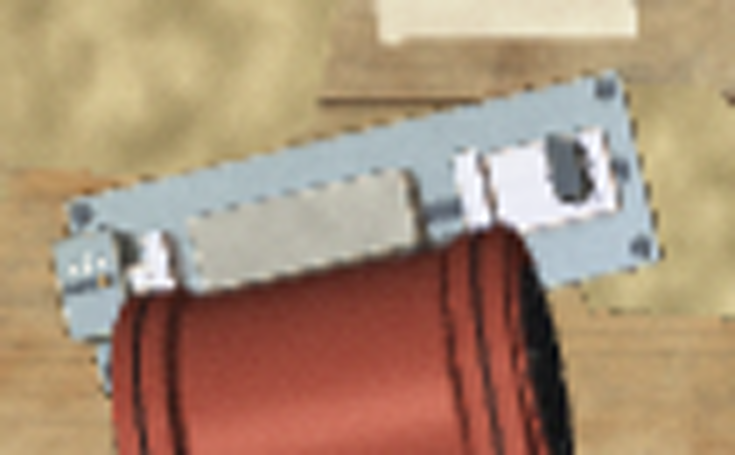

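The bar lies flat on the bed (top at 48 mm) and in line, at crop (305,230). The jaw is open at the right. Next I'll slide the jaw shut by 47 mm to reach jaw = 0.103 and anvil = 7 mm.

```bash
python3 - <<'E'
from h import *
O=[np.pi,0,GY-np.pi]
Q=np.array([.5421,.1741])
gripper_to(.038); movep([*Q,.16],O); move_l([*Q,.043],feed=.1,max_force=15)
gripper_to(0,f_grip=40); hold(.2); e=st("grip")
print(move_l([*(e[:2]+ey*.036),e[2]],feed=.04,max_force=30)); e1=st("a")
print(move_l([*(e[:2]+ey*.047),e[2]],feed=.015,max_force=30)); hold(.3); e1=st("b")
print("moved",(e1-e)[:2]@ey)
p,P=cloud("top");np.savez("top2.npz",p=p,P=P)
gripper_to(.036); move_l([*e1[:2],.16],feed=.12); movep([.40,.0,.3],O); st()
p,P=cloud("top");np.savez("top3.npz",p=p,P=P)
cv2.imwrite("pics/g3.png",cv2.resize(p[175:240,180:285],None,fx=7,fy=7,interpolation=cv2.INTER_CUBIC)[:,:,::-1])
Z=P[...,2];L=np.dstack([(P[...,:2]-GC)@ex,(P[...,:2]-GC)@ey])
m=(abs(L[...,0])<.06)&(L[...,1]>-.08)&(L[...,1]<.0)&(Z>.06)&(Z<.1);print("post",L[m].mean(0))
m=(abs(L[...,0])<.06)&(L[...,1]>-.011)&(L[...,1]<.095)&(Z>.035)&(Z<.056)
print(rect(L[m]),np.median(Z[m]))
E
```

```text
grip t 24.57 eef [0.5427 0.1742 0.0439] loc 0.0011 -0.115 F [-2.  -0.5  5.7] op 0.0148 gf 41.1
False
a t 25.62 eef [0.535  0.2072 0.044 ] loc 0.0009 -0.0811 F [-0.7 -8.1  2.5] op 0.0146 gf 40.8
False
b t 26.81 eef [0.5327 0.2169 0.0439] loc 0.0009 -0.0711 F [  0.3 -12.8   3.6] op 0.0142 gf 40.8
moved 0.04388872543718054
 t 29.43 eef [4.002e-01 4.000e-04 2.993e-01] loc -0.1766 -0.2526 F [ 0.3 -0.4  0.6] op 0.0357 gf 0.0
post [ 2.56522651e-05 -7.10571186e-02]
(array([ 3. , 42.5]), array([ 39.5, 105.8]), 1.4) 0.048195689854209744
```

View pics/g3.png

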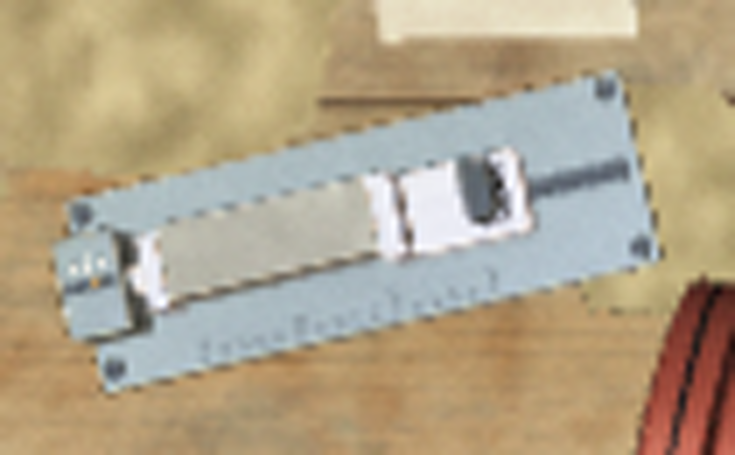

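The bar is seated between the jaw and the anvil, but the arm yielded about 3 mm, so the anvil is at about 4 mm instead of 7. I'll regrip and push 3 mm further.

```bash
python3 - <<'E'
from h import *
O=[np.pi,0,GY-np.pi]
Q=GC+ex*.001-ey*.0711
movep([*Q,.16],O); move_l([*Q,.043],feed=.1,max_force=15)
gripper_to(0,f_grip=40); hold(.2); e=st("grip")
tgt=-.0681; c=(e[:2]-GC)@ey
for k in range(6):
    a=(observe()["eef_pos"][:2]-GC)@ey
    if a>tgt-.0006: break
    c+=min(.003,max(.001,tgt-a)); move_l([*(GC+ex*.001+ey*c),e[2]],feed=.015,max_force=30); hold(.2); e1=st(k)
print("moved",(e1-e)[:2]@ey)
gripper_to(.036); hold(.1); move_l([*e1[:2],.16],feed=.12); movep([.40,.0,.3],O); st()
p,P=cloud("top")
cv2.imwrite("pics/g4.png",cv2.resize(p[175:240,180:285],None,fx=7,fy=7,interpolation=cv2.INTER_CUBIC)[:,:,::-1])
Z=P[...,2];L=np.dstack([(P[...,:2]-GC)@ex,(P[...,:2]-GC)@ey])
m=(abs(L[...,0])<.06)&(L[...,1]>-.08)&(L[...,1]<.0)&(Z>.06)&(Z<.1);print("post",L[m].mean(0))
m=(abs(L[...,0])<.06)&(L[...,1]>-.008)&(L[...,1]<.095)&(Z>.035)&(Z<.056)
print(rect(L[m]),np.median(Z[m]))
E
```

```text
grip t 32.42 eef [0.5335 0.2171 0.0439] loc 0.0016 -0.0711 F [-0.3  0.2  6. ] op 0.0145 gf 40.4
0 t 32.98 eef [0.5333 0.2177 0.044 ] loc 0.0016 -0.0704 F [ 2.5 -8.5  1.1] op 0.0147 gf 39.9
1 t 33.49 eef [0.5329 0.2194 0.044 ] loc 0.0016 -0.0687 F [  3.4 -10.5   1.1] op 0.0146 gf 39.9
moved 0.002404754064673498
 t 36.17 eef [4.001e-01 4.000e-04 2.993e-01] loc -0.1767 -0.2526 F [ 0.5 -0.8 -0.8] op 0.036 gf 0.0
post [ 0.00045013 -0.06988833]
(array([ 3.1, 43.9]), array([ 39. , 102.1]), 1.2) 0.048349518883959997
```

View pics/g4.png

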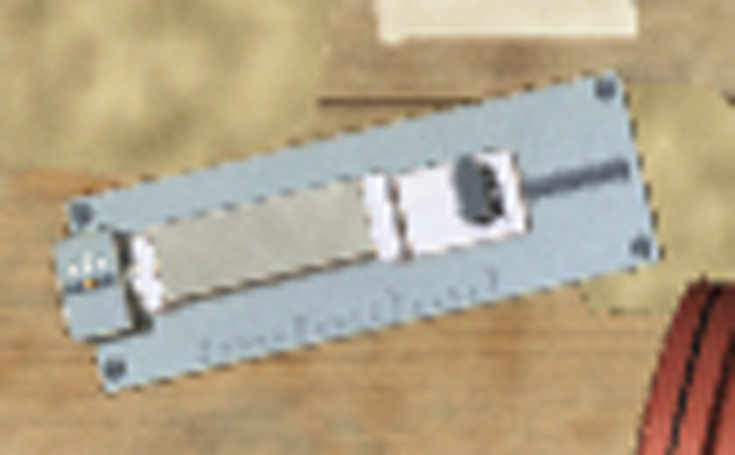

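The bar sits between the faces at crop (260,240). The orange pointer is now mid-scale at crop (90,283), the jaw is at about 103.7 mm and the anvil at about 6.3 mm. The arm is clear, so I'm handing in.

```bash
python3 -c "
from plant import *
print(job_done())"
```

```text
the job is handed in; nothing more can be done
None
```

The longest bar is clamped flat along the gauge with the anvil pushed in about 6 mm of its 14 mm (my estimate from arm position and camera), the gripper let go and clear, and the job handed in at about 36 s; no verdict came back.

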